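# Nip up the tile press's die nut with an adjustable wrench

## Robot

A 6-joint arm with a two-finger parallel gripper is mounted at the origin on the work surface. World frame = base frame: x ahead of the robot, y to its left, z up, the work surface at z = 0. Lengths are in m, angles in degrees, forces in N, time in s.
With the tool pointing down it reaches from about 0.375 to 0.9 m from the base axis. Payload 3.1 kg.
Tool frame: the origin (TCP) lies at the very end of the fingers, on their centre line; the grasp point (between the pads) lies 19 mm behind it; z points along the fingers, y is the line along which they close (so a half turn about z gives the same grasp; the last joint's range is limited). The gripper opens to 87 mm and grips with 3 to 60 N. Pads are 19 mm wide; open, the fingers measure 117 mm over their backs; the gripper's body (75 mm by 190 mm) begins 51 mm behind the grasp point.
Start: joints at [-76.06, 30.224, 82.088, -0, 67.689, -10.227], TCP at [0.256, -0.57, 0.223] pointing down, gripper open.
Joint ranges: [-176.69, 176.69], [-43.24, 126.21], [12.49, 139.97], [-82, 262], [0, 151.66], [-163.58, 163.58]. Speed limits (degrees/s): [159.86, 159.86, 180, 180, 180, 180].

## Interface

Orientations are given as a 3x3 rotation matrix whose columns are the frame's x, y, z axes.
In Python, from rig import bot, imaging gives the robot as it stands.
- The arm moves only by the tool drive_tool, never from a script. Its argument "deltas" is text: rows parted by semicolons, each of 5 numbers parted by spaces: the finger opening in mm, from 0 to 87, then the shift along the world's x, y, z in mm, then the turn about the world's z in rad. In form: jaw dx dy dz twist; .... A call has 1 to 12 rows; each row is the pose to reach, as a shift and turn from the pose commanded when the call began; what a row does not reach only later rows make up. A row lasts 1/10 s, in which the tool goes at most 50 mm and 8.59 degrees, less where a joint would pass 70% of its speed; a pose out of reach is approached as far as the arm can. A call with a gripper value outside its range is refused whole. The fingers move at their own pace and stop on an object; the grip force is fixed at half the most. Time passes only in rows, so rows that repeat a pose let the fingers close. It gives the time, the measured TCP pose, the force, the opening and the grip force at its end, in the units of the state.
- bot.read_state(): the state, without advancing time (a new reading comes with each control period).
- imaging.capture(name): name is "scene" or "side" or "wrist"; returns the picture (400x640x3 uint8, red, green, blue); there is no depth.
- imaging.camera_model(name): a dict with "fx", "fy", "cx", "cy" (pixels), "T" (4x4, takes a point from camera to world coordinates). Camera axes: x right, y down, z forward; pixel columns grow to the right and rows downward; lengths in m; the calibration is good to about 2 mm. A picture is of the moment at which its call begins: read the wrist's pose just before it. camera_model takes no time and is no camera call; for the wrist camera it gives the pose at the moment of the call.
- bot.hand_in(): hands the job in; it is judged then, once.
The state is a dict: "time_s": time; "joint_positions": joint angles; "qvel": joint speeds; "tau": joint torques, N m; "position": TCP position; "tcp_rot": TCP orientation; "force": force on the tool from outside, world axes, zero at the start; "moment": the same for the moment, N m; "opening": opening from 0.0 (shut) to 1.0 (fully open); "grasp_force": force on a finger pad.
Only numpy, scipy, OpenCV 4.12 (cv2) and the standard library are available. Lean on these libraries where they do the work, as an engineer would, in place of code of your own. Each camera call takes 0.05 s, during which the arm holds its last target. There are 200 camera calls.

## Task

Lay the adjustable wrench flat on the tile press's green bed with its open jaws round the brass nut, roll its worm with a fingertip until the jaw is snug on the nut, then turn the nut clockwise with the wrench until the nut's white mark points along the red line on the bed. Leave the wrench lying on the bed, snug on the nut, do not take hold of the nut itself, and leave the other things on the bench where they stand.

Things in the scene. Friction and masses are not known exactly. Their poses are not given: they have to be found in the camera images.
- press: Fixed bed of a small tile press: a green square plate 240 x 240 mm, 15 mm thick, on the bench; origin on the bench (z = 0) under the plate's centre, which is the nut's axis; x, y along its edges, z up. Two steel guide posts, 22 mm in diameter, stand 35 mm above the plate at (100, +-100) mm. A red line is painted on it from the nut's foot out along +x; the wrench may lie over it.
- nut_axis (a point): Centre of the nut's top face, 33 mm above the bench: the nut is brass, hexagonal, 28 mm across flats (32.3 mm across corners), 18 mm high, flush with its stud, and stands on the plate.
- nut_mark (a point): White paint mark on the nut's top, 13 mm out from its axis towards one of the six corners; it points along the point's own x.
- nut (a joint): Angle of the nut, growing clockwise seen from above: 0 when the white mark points along the red line (plate +x), negative while it still has to be turned clockwise. It starts 0.6 to 1.2 rad short. It stays where it is left, turns with about 0.25 N m of friction both ways, and does not stop at the line.
- wrench: Steel adjustable wrench, about 0.5 kg, 254 mm long, lying flat. Origin on its underside where the nut's axis sits when snug; x to the jaw tips, z up, handle along -x. Fixed jaw on the +y side, its face at y = 14 mm; jaws 14 mm thick, from x = -18 (throat) to 24 mm. A nut seats with two corners on the wrench's x axis. Head x -56 to -18, y -40 to 34, 14 mm thick. Centre of mass near x = -75 mm.
- jaw (a joint): Travel of the movable jaw (the -y side) in m, 0 fully open: jaws are 36.5 mm apart minus this travel, so about 0.0085 when snug on the nut. It is moved only by the worm, 0.8 mm a radian, and holds itself against being pushed.
- worm (a joint): Angle of the worm in rad (0 to 14), growing as the jaw closes; starts at 0 to 3, about 10.6 when snug on the nut. It closes when the worm's top is stroked towards the jaw tips (wrench +x); it takes about 3 N along the rim and stays where it is left.
- worm_mid (a point): Centre of the worm: a knurled brass roller, 21 mm in diameter, 20 mm long, axis along wrench y, at wrench (-38, -18, 11.5) mm, so that its top stands 22 mm above the underside, 8 mm proud of the head. The nut's top is 4 mm lower than the worm's top when the wrench lies on the bed. The point turns with the worm.
- handle_mid (a point): Point in the handle, at wrench (-150, 0, 6) mm, good for turning. The handle is a straight bar from x = -230 to -56 mm, 26 mm wide, 12 mm thick, its underside level with the head's.
- jar: Bystander: amber jar, 68 mm in diameter, 110 mm high, close beside the press on one side; origin centre of underside.
- rib: Bystander: flat copper rib (scraper) 90 x 45 x 6 mm, beside the press on the side away from the jar; handle and fingertips pass over it. Origin centre of underside.
- tub: Bystander: white tub, 90 mm in diameter, 75 mm high, beyond the wrench's jaws at the start; origin centre of underside.
- bowl: Bystander: blue bowl, 80 mm across, 40 mm high, beside the wrench's head at the start; origin centre of underside.
- brush: Bystander: brush lying beside the wrench's handle at the start, along it; 200 mm long, 42 mm wide, 20 mm high; origin on the bench near its middle.
- mug: Bystander: terracotta mug, 76 mm in diameter with a handle at its +y, 85 mm high; origin centre of underside.
- tile: Bystander: yellow glazed test tile, 70 x 70 x 8 mm, lying flat; the wrench on the bed passes over it. Origin centre of underside.

How it is judged:
By the outcome, as a careful person would: the job done as asked, in the order asked, and still so for the second after the job is handed in, with the robot touching nothing.
It also fails if it takes over 72 s, if anything falls off the work surface, if the arm or the gripper's body presses on something with over 40 N, if the wrist force passes 120 N, or if a joint passes its speed limit or range.

## Working session

There is one attempt and no reset: what is moved stays moved. The work goes in short steps, Python scripts to look and compute and a tool call to move; the robot and the scene stay as the last step left them, time stands still between calls to the robot, and variables do not carry over. Pictures are saved under pics/ and viewed, at most 10 in all, crops included, and the job is handed in when it is done.

Besides the shell and the picture viewer there is one more tool, called as name(argument=value, ...) on one line, values as JSON. drive_tool: Moves the arm, as the interface text tells. Its arguments: {"type":"object","properties":{"deltas":{"type":"string"}},"required":["deltas"]}

```bash
ls; mkdir -p pics
python3 - <<'E'
from rig import bot, imaging
import cv2, numpy as np
for n in ["scene","side"]:
    m=imaging.camera_model(n); p=imaging.capture(n)
    cv2.imwrite(f"pics/{n}0.png",p[:,:,::-1]); print(n,{k:np.round(v,4).tolist() for k,v in m.items()})
s=bot.read_state(); print(s)
E
```

```text
pics
scene {'fx': 497.6015, 'fy': 497.6015, 'cx': 321.4276, 'cy': 205.7649, 'T': [[0.7952, 0.3609, -0.4873, 1.1876], [0.6063, -0.489, 0.6271, -0.7911], [-0.012, -0.7941, -0.6076, 0.8239], [0.0, 0.0, 0.0, 1.0]]}
side {'fx': 498.0048, 'fy': 498.0048, 'cx': 315.2992, 'cy': 201.1534, 'T': [[-0.7802, -0.4818, 0.399, 0.0711], [-0.6253, 0.6196, -0.4744, 0.5918], [-0.0187, -0.6196, -0.7847, 1.0167], [0.0, 0.0, 0.0, 1.0]]}
{'time_s': 0.1, 'joint_positions': array([-7.60597183e+01,  3.02743889e+01,  8.21487611e+01, -1.19405854e-03,
        6.76894943e+01, -1.02269313e+01]), 'qvel': array([ 0.02820532, -0.06032681, -0.12081823,  0.05072946,  0.13335857,
       -0.01216537]), 'tau': array([-3.78968407e-04, -4.40984988e+01, -1.77150768e+01,  6.35165465e-02,
        5.33687475e-02, -4.15093564e-05]), 'position': array([ 0.25573953, -0.56956109,  0.22166303]), 'tcp_rot': array([[ 9.12351376e-01,  4.09407772e-01, -4.92345380e-04],
       [ 4.09407935e-01, -9.12349450e-01,  1.90346397e-03],
       [ 3.30101905e-04, -1.93819807e-03, -9.99998067e-01]]), 'force': array([-0.39798808,  0.41593112,  0.50773316]), 'moment': array([0.06721008, 0.05401855, 0.00028801]), 'grasp_force': 0.0, 'opening': 0.9993650160060772}
```

View pics/scene0.png

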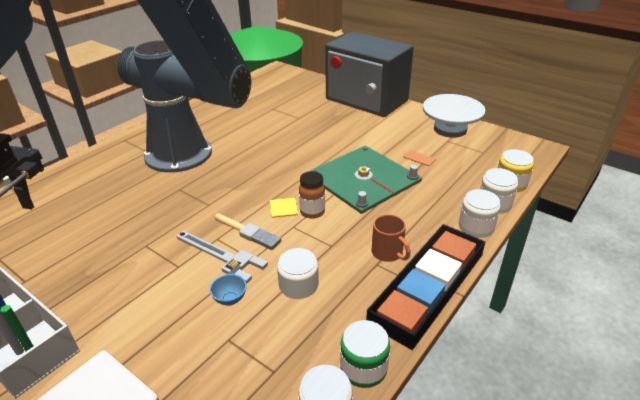

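View pics/side0.png

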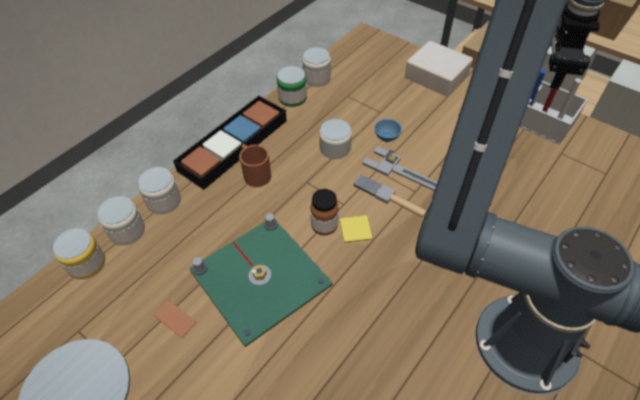

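The scene picture shows the wrench with handle end near (180,236), head near (240,263) and jaws pointing to the tub. The press centre and nut are near (364,172), the guide posts at (362,198) and (413,172), the tile at (284,207), the jar at (312,195) and the rib at (419,158). The side picture shows the nut at (259,273) and the posts at (270,222) and (198,265). Next I'll rectify to top views.

```bash
cat > h.py <<'E'
from rig import bot, imaging
import cv2, numpy as np
def ray(m,uv,z):
    d=m["T"][:3,:3]@np.array([(uv[0]-m["cx"])/m["fx"],(uv[1]-m["cy"])/m["fy"],1]); o=m["T"][:3,3]
    return o+d*(z-o[2])/d[2]
def proj(m,P):
    q=(np.asarray(P)-m["T"][:3,3])@m["T"][:3,:3]; return q[...,:2]/q[...,2:]*[m["fx"],m["fy"]]+[m["cx"],m["cy"]]
def top(p,m,z,x0,x1,y0,y1,s):
    # top view: column grows with -y... col=(y1-y)*s, row=(x1-x)*s
    W=int((y1-y0)*s);H=int((x1-x0)*s)
    u,v=np.meshgrid(np.arange(W),np.arange(H))
    P=np.stack([x1-v/s,y1-u/s,np.full(u.shape,z)],-1)
    q=proj(m,P).astype(np.float32)
    return cv2.remap(p,q[...,0],q[...,1],cv2.INTER_CUBIC)
E
python3 - <<'E'
from h import *
ms=imaging.camera_model("scene");md=imaging.camera_model("side")
for n,a,z in [("nut",(364,170),.033),("tile",(284,207),.008),("wh",(180,236),.012),("head",(240,263),.014),("tip",(265,262),.014),("jar",(312,178),.11),("post1",(362,192),.05),("post2",(413,167),.05),("rib",(419,158),.006),("tub",(298,258),.075),("mug",(389,224),.085)]: print(n,ray(ms,a,z).round(3))
for n,a,z in [("nut",(259,270),.033),("post1",(270,217),.05),("post2",(198,260),.05),("tile",(356,229),.008),("rib",(174,317),.006),("jar",(324,197),.11)]: print(n,ray(md,a,z).round(3))
ps=imaging.capture("scene");pd=imaging.capture("side")
np.save("ps",ps);np.save("pd",pd)
w=ray(ms,(225,255),.014);n=ray(ms,(364,170),.033)
a=top(ps,ms,.013,w[0]-.15,w[0]+.15,w[1]-.15,w[1]+.15,1300)
b=top(pd,md,.015,n[0]-.15,n[0]+.15,n[1]-.15,n[1]+.15,1300)
print(w,n)
cv2.imwrite("pics/top1.png",np.hstack([a,b])[:,:,::-1])
E
```

```text
nut [0.549 0.233 0.033]
tile [ 0.455 -0.013  0.008]
wh [ 0.327 -0.262  0.012]
head [ 0.518 -0.243  0.014]
tip [ 0.563 -0.206  0.014]
jar [0.525 0.024 0.11 ]
post1 [0.617 0.119 0.05 ]
post2 [0.666 0.306 0.05 ]
rib [0.627 0.424 0.006]
tub [ 0.659 -0.198  0.075]
mug [0.764 0.009 0.085]
nut [0.548 0.232 0.033]
post1 [0.619 0.113 0.05 ]
post2 [0.667 0.304 0.05 ]
tile [ 0.45  -0.011  0.008]
rib [0.627 0.425 0.006]
jar [0.524 0.022 0.11 ]
[ 0.47021969 -0.24487611  0.014     ] [0.54915479 0.23286794 0.033     ]
```

View pics/top1.png

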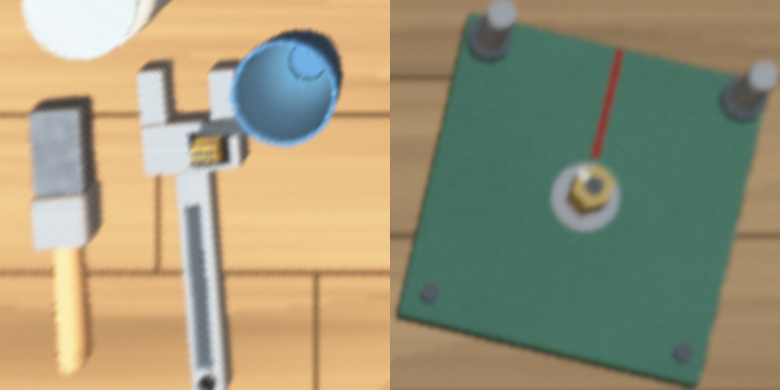

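The left panel shows the wrench top view: handle end at (207,388), neck at (195,175), fixed jaw top at (153,68) and worm at (207,150), with heading about +4°. The right panel shows the plate, with the red line from (596,155) to (619,50), so the plate x axis is about -13°; the nut is at (590,187). I'll go over the wrench now and turn the hand half round, which leaves joint 6 free for the later turn.

drive_tool(deltas="60 190 325 0 2.78; 60 190 325 0 2.78; 60 190 325 0 2.78; 60 190 325 0 2.78; 60 190 325 0 2.78; 60 190 325 0 2.78; 60 190 325 0 2.78; 60 190 325 0 2.78; 60 190 325 0 2.78; 60 190 325 0 2.78; 60 190 325 0 2.78; 60 190 325 0 2.78")

```text
time_s: 1.4
position: [0.4459, -0.2449, 0.2225]
tcp_rot: [[-0.611, 0.791, -0.0], [0.791, 0.611, 0.0], [0.0, -0.0, -1.0]]
force: [0.3, -0.2, 0.3]
opening: 0.694
grasp_force: 0.0
```

drive_tool(deltas="60 0 0 0 1.00; 60 0 0 0 1.00; 60 0 0 0 1.00; 60 0 0 0 1.00; 60 0 0 0 1.00; 60 0 0 0 1.00; 60 0 0 0 1.00; 60 0 0 0 1.00")

```text
time_s: 2.2
position: [0.4458, -0.2451, 0.2225]
tcp_rot: [[-0.997, -0.08, -0.0], [-0.08, 0.997, 0.0], [0.0, 0.0, -1.0]]
force: [-0.2, 0.3, 0.0]
opening: 0.691
grasp_force: 0.0
```

```bash
cat >> h.py <<'E'
def st():
    s=bot.read_state(); R=s["tcp_rot"]
    print("t",s["time_s"],"p",np.round(s["position"]*1000,1),"yawy",np.degrees(np.arctan2(R[1,1],R[0,1])).round(2),"F",np.round(s["force"],1),"op",round(s["opening"]*87,1),"g",round(s["grasp_force"],1),"j6",s["joint_positions"][5].round(1)); return s
E
python3 - <<'E'
from h import *
st()
m=imaging.camera_model("wrist");p=imaging.capture("wrist")
print(m["T"].round(3),m["fx"])
ct=[proj(m,P) for P in ([.56,-.235,.014],[.45,-.245,.012],[.32,-.255,.012])]; print(np.round(ct))
cv2.imwrite("pics/wr1.png",p[:,:,::-1])
E
```

```text
t 2.2 p [ 445.8 -245.1  222.5] yawy 94.58 F [-0.2  0.3  0. ] op 60.1 g 0.0 j6 -136.0
[[-0.081  0.951  0.297  0.365]
 [ 0.997  0.077  0.024 -0.251]
 [-0.001  0.298 -0.955  0.385]
 [ 0.     0.     0.     1.   ]] 308.80452056842165
[[320. 259.]
 [319. 177.]
 [319.  62.]]
```

View pics/wr1.png

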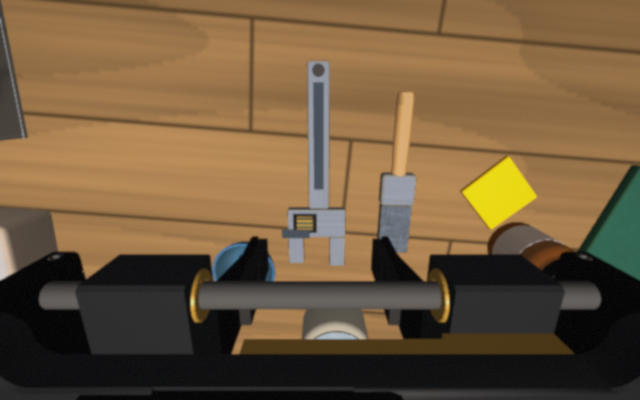

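The wrist picture shows the wrench handle from the end (318,61) down to the neck (319,207). The fixed jaw tip is at (337,265), the movable one at (296,262), the worm at (305,222) and the brush at (398,170). I'll compute the pose.

Run:
```python
from h import *
m=imaging.camera_model("wrist")
for n,uv,z in [("endmid",(318,61.5),.012),("neckL",(309,206),.012),("neckR",(328.5,206),.012),("endL",(308.5,75),.012),("endR",(328,75),.012),("fix tip out",(344,265.5),.014),("fix in",(330.5,265.5),.014),("mov tip in",(303.5,263),.014),("headtopR",(345,208),.014),("worm",(305,222),.022),("bowl",(244,256),.04)]: print(n,ray(m,uv,z).round(4)[:2])
```

```text
endmid [ 0.3192 -0.256 ]
neckL [ 0.488  -0.2544]
neckR [ 0.4861 -0.2297]
endL [ 0.3339 -0.2655]
endR [ 0.3322 -0.2438]
fix tip out [ 0.5677 -0.2016]
fix in [ 0.5691 -0.2197]
mov tip in [ 0.5682 -0.2562]
headtopR [ 0.4864 -0.2087]
worm [ 0.5062 -0.2578]
bowl [ 0.5501 -0.3298]
```

drive_tool(deltas="60 19 1.5 -50 0; 60 19 1.5 -100 0; 60 19 1.5 -150 0; 60 19 1.5 -195 0; 60 19 1.5 -212 0; 60 19 1.5 -219 0; 60 19 1.5 -219 0; 20 19 1.5 -219 0; 20 19 1.5 -219 0; 20 19 1.5 -219 0; 20 19 1.5 -219 0; 20 19 1.5 -219 0")

```text
time_s: 3.45
position: [0.4652, -0.2439, 0.0042]
tcp_rot: [[-0.997, -0.08, 0.001], [-0.08, 0.997, -0.001], [-0.001, -0.001, -1.0]]
force: [-0.4, -0.6, 0.0]
opening: 0.319
grasp_force: 1.9
```

drive_tool(deltas="15 0 0 0 0; 15 0 0 0 0; 15 0 0 0 0")

```text
time_s: 3.75
position: [0.4653, -0.2443, 0.0041]
tcp_rot: [[-0.997, -0.08, 0.001], [-0.08, 0.997, -0.001], [-0.001, -0.001, -1.0]]
force: [0.1, -1.4, 6.6]
opening: 0.292
grasp_force: 30.0
```

drive_tool(deltas="15 0 0 25 0; 15 0 0 65 0; 15 0 0 110 0; 15 0 20 155 0; 15 5 50 190 -0.05; 15 10 90 196 -0.12; 15 15 135 196 -0.2; 15 20 180 196 -0.28; 15 25 225 196 -0.36; 15 30 270 196 -0.44; 15 35 315 196 -0.46; 15 35 350 196 -0.46")

```text
time_s: 4.95
position: [0.4985, 0.1091, 0.1981]
tcp_rot: [[-0.929, 0.37, -0.003], [0.37, 0.929, 0.001], [0.004, -0.0, -1.0]]
force: [-0.0, -0.9, -5.7]
opening: 0.292
grasp_force: 30.0
```

drive_tool(deltas="15 0 30 0 0; 15 0 50 0 0; 15 0 59 0 0; 15 0 59 0 0; 15 0 59 0 0")

```text
time_s: 5.45
position: [0.4992, 0.1645, 0.1988]
tcp_rot: [[-0.929, 0.371, -0.002], [0.371, 0.929, -0.001], [0.002, -0.002, -1.0]]
force: [-0.8, -1.1, -5.9]
opening: 0.289
grasp_force: 30.0
```

Run:
```python
from h import *
st()
m=imaging.camera_model("wrist");p=imaging.capture("wrist")
np.savez("w2",p=p,**m)
print(proj(m,[.549,.233,.033]))
c=cv2.resize(p[:300],None,fx=1.25,fy=1.25)
n=ray(m,proj(m,[.549,.233,.033]),.033)
t=top(p,m,.033,n[0]-.05,n[0]+.05,n[1]-.05,n[1]+.05,2200)
t2=np.zeros((375,220,3),np.uint8);t2[:220]=t
cv2.imwrite("pics/wr2.png",np.hstack([c[:,:570],t2])[:,:,::-1])
```

```text
t 5.45 p [499.2 164.5 198.8] yawy 68.24 F [-0.8 -1.1 -5.9] op 25.2 g 30.0 j6 -62.1
[392.29901153 201.64466542]
```

View pics/wr2.png

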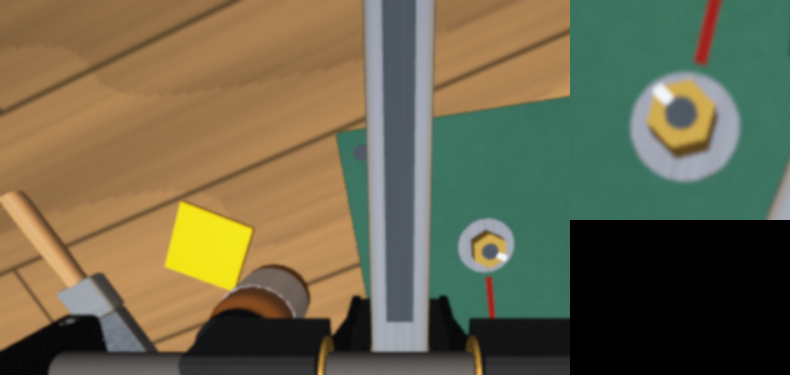

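The wrist picture with its rectified inset shows the nut centre at inset (681,112), the white mark at (663,94) and the red line from (700,65) to (714,0). The mark is about 45° in world. I'll refine this numerically.

```bash
cat >> h.py <<'E'
def nutmeas(p,m,N=(.548,.2325)):
    S=8000; x0,x1,y0,y1=N[0]-.03,N[0]+.03,N[1]-.03,N[1]+.03
    t=top(p,m,.033,x0,x1,y0,y1,S).astype(int); R,G,B=t[...,0],t[...,1],t[...,2]
    rr,cc=np.mgrid[:t.shape[0],:t.shape[1]]; X=x1-rr/S;Y=y1-cc/S
    br=((R-B)>60)&(R>140)&(np.hypot(X-N[0],Y-N[1])<.018)
    wh=(t.min(-1)>185)&(np.hypot(X-N[0],Y-N[1])<.016)
    nb,lab,stt,cen=cv2.connectedComponentsWithStats(wh.astype(np.uint8))
    u=cv2.morphologyEx((br|wh).astype(np.uint8),cv2.MORPH_OPEN,np.ones((15,15)))
    h=max(cv2.findContours(u,cv2.RETR_EXTERNAL,cv2.CHAIN_APPROX_NONE)[0],key=cv2.contourArea)
    hull=cv2.convexHull(h); M=cv2.moments(hull); cx,cy=M["m10"]/M["m00"],M["m01"]/M["m00"]
    C=np.array([x1-cy/S,y1-cx/S]); print("hex centre",C.round(4),"area mm2",M["m00"]/S**2*1e6,"(nominal 679)")
    a=np.angle(sum(np.exp(6j*np.arctan2(-(q[0,0]-cx),-(q[0,1]-cy)))*np.hypot(q[0,0]-cx,q[0,1]-cy)**12 for q in h.astype(float)))/6
    print("corner angle mod60",np.degrees(a).round(1))
    for i in range(1,nb):
        if stt[i,4]>150: w=np.array([x1-cen[i][1]/S,y1-cen[i][0]/S]); d=w-C; print("mark",w.round(4),"r",np.hypot(*d).round(4),"ang",np.degrees(np.arctan2(d[1],d[0])).round(1),stt[i,4])
    return C
def redline(p,m,N=(.548,.2325)):
    S=4000;x0,x1,y0,y1=N[0]-.02,N[0]+.14,N[1]-.08,N[1]+.08
    t=top(p,m,.015,x0,x1,y0,y1,S).astype(int)
    k=(t[...,0]-t[...,1]>70)&(t[...,0]-t[...,2]>70)
    rr,cc=np.mgrid[:t.shape[0],:t.shape[1]];X=x1-rr/S;Y=y1-cc/S
    k&=np.hypot(X-N[0],Y-N[1])>.027
    P=np.c_[X[k],Y[k]]; v=cv2.fitLine(P.astype(np.float32),cv2.DIST_HUBER,0,.001,.001).ravel()
    print("red n",k.sum(),"ang",np.degrees(np.arctan2(v[1],v[0])).round(2),"off nut mm",(1000*(v[0]*(N[1]-v[3])-v[1]*(N[0]-v[2]))).round(2), "range", np.hypot(P[:,0]-N[0],P[:,1]-N[1]).min().round(3),np.hypot(P[:,0]-N[0],P[:,1]-N[1]).max().round(3))
E
python3 - <<'E'
from h import *
d=np.load("w2.npz");m={k:d[k] for k in("fx","fy","cx","cy","T")}
C=nutmeas(d["p"],m);redline(d["p"],m)
for n,f in(("scene","ps"),("side","pd")): redline(np.load(f+".npy"),imaging.camera_model(n))
E
```

```text
hex centre [0.5471 0.2325] area mm2 672.40625 (nominal 679)
corner angle mod60 -15.5
mark [0.5564 0.241 ] r 0.0126 ang 42.4 3118
red n 3321 ang -13.24 off nut mm -0.25 range 0.032 0.075
red n 5732 ang -13.45 off nut mm -4.03 range 0.029 0.109
red n 2270 ang -13.3 off nut mm -0.16 range 0.034 0.112
```

drive_tool(deltas="15 -10 30 0 0.03; 15 -20 65 0 0.06; 15 -29.7 95 0 0.0925; 15 -29.7 95.3 -20 0.0925; 15 -29.7 95.3 -60 0.0925; 15 -29.7 95.3 -100 0.0925; 15 -29.7 95.3 -130 0.0925; 15 -29.7 95.3 -145 0.0925; 15 -29.7 95.3 -145 0.0925; 15 -29.7 95.3 -145 0.0925")

```text
time_s: 6.5
position: [0.4711, 0.2599, 0.0547]
tcp_rot: [[-0.959, 0.285, 0.0], [0.285, 0.959, -0.0], [-0.0, 0.0, -1.0]]
force: [1.4, 0.6, -5.4]
opening: 0.29
grasp_force: 30.0
```

Run:
```python
from h import *
s=st(); zt=s["position"][2]-.0041+.014; print("top z",zt)
o=[]
for n in("side","scene"):
    m=imaging.camera_model(n);p=imaging.capture(n)
    t=top(p,m,zt,.45,.62,.16,.31,2600)
    # expected outline: jaws/worm markers
    h=np.radians(s and np.degrees(np.arctan2(s["tcp_rot"][1,1],s["tcp_rot"][0,1]))-90); R=np.array([[np.cos(h),-np.sin(h)],[np.sin(h),np.cos(h)]])
    org=s["position"][:2]+R@[.0795,0]
    for q in([.024,.014],[-.018,.014],[.024,-.0225],[-.056,.034],[-.056,-.040],[-.056,0]):
        w=org+R@q; cv2.circle(t,(int((.31-w[1])*2600),int((.62-w[0])*2600)),2,(255,0,0),-1)
    o.append(t)
cv2.imwrite("pics/hov.png",np.hstack(o)[:,:,::-1]); print(o[0].shape)
```

```text
t 6.5 p [471.1 259.9  54.7] yawy 73.46 F [ 1.4  0.6 -5.4] op 25.2 g 30.0 j6 -56.5
top z 0.06462831435443048
(441, 390, 3)
```

View pics/hov.png

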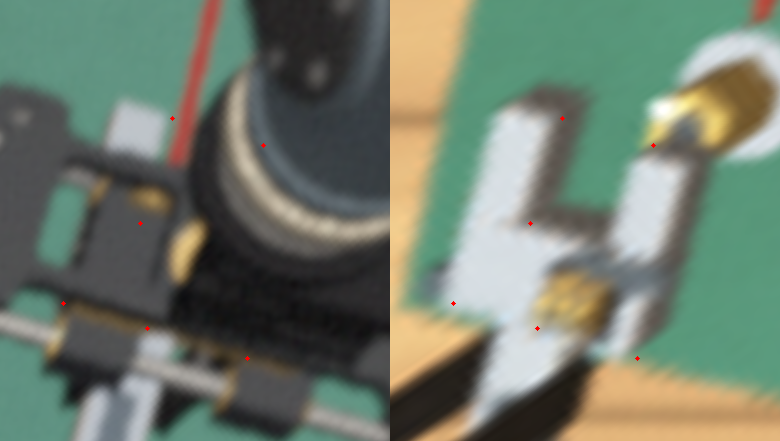

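The right (scene) panel shows the fixed jaw's inner tip near (550,108), the movable jaw's inner tip near (629,158) and the worm at (575,300). It sits about 4 mm off the predicted red dots, much of it scene-camera bias. I'll measure the nut with the same camera to get the relative position.

Run:
```python
from h import *
for n,f in(("scene","ps"),("side","pd")):
    nutmeas(np.load(f+".npy"),imaging.camera_model(n))
for n,c,r in [("fixtip",548,108),("fixthroat",520,216),("movtip",629,158),("worm",575,300)]:
    print(n,(.62-r/2600),(.31-(c-390)/2600))
```

```text
hex centre [0.5463 0.2337] area mm2 769.6953125 (nominal 679)
corner angle mod60 -10.8
mark [0.5522 0.2445] r 0.0123 ang 61.4 3345
hex centre [0.5461 0.2336] area mm2 565.65625 (nominal 679)
corner angle mod60 -18.7
mark [0.5567 0.2409] r 0.0129 ang 34.7 1204
fixtip 0.5784615384615385 0.24923076923076923
fixthroat 0.536923076923077 0.26
movtip 0.5592307692307692 0.21807692307692306
worm 0.5046153846153846 0.23884615384615385
```

drive_tool(deltas="15 -4.8 1.4 0 0; 15 -4.8 1.4 0 0; 15 -4.8 1.4 -6 0; 15 -4.8 1.4 -12 0; 15 -4.8 1.4 -18 0; 15 -4.8 1.4 -21 0; 15 -4.8 1.4 -24 0; 15 -4.8 1.4 -24 0")

```text
time_s: 7.4
position: [0.4651, 0.2619, 0.0299]
tcp_rot: [[-0.959, 0.283, -0.001], [0.283, 0.959, -0.0], [0.001, -0.001, -1.0]]
force: [0.2, 0.0, -5.3]
opening: 0.294
grasp_force: 30.0
```

drive_tool(deltas="15 0 0 -4 0; 15 0 0 -8 0; 15 0 0 -10 0; 15 0 0 -10.5 0; 15 0 0 -10.5 0; 15 0 0 -10.5 0")

```text
time_s: 8.0
position: [0.4654, 0.262, 0.0201]
tcp_rot: [[-0.959, 0.283, 0.0], [0.283, 0.959, 0.0], [-0.0, 0.0, -1.0]]
force: [0.0, -0.2, -5.7]
opening: 0.297
grasp_force: 30.0
```

Run:
```python
from h import *
st()
m=imaging.camera_model("scene");p=imaging.capture("scene")
t=top(p,m,.031,.44,.64,.15,.32,2900)
cv2.imwrite("pics/low.png",t[:,:,::-1]);print(t.shape)
```

```text
t 8.0 p [465.4 262.   20.1] yawy 73.54 F [ 0.  -0.2 -5.7] op 25.8 g 30.0 j6 -56.2
(580, 493, 3)
```

View pics/low.png

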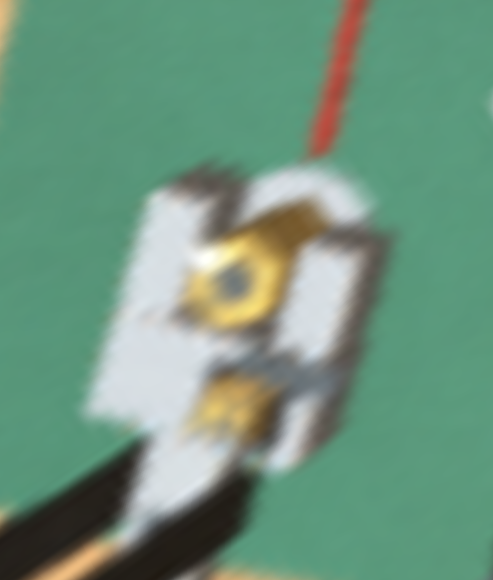

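The nut (235,280) sits between the fixed jaw (155,270) and the movable jaw (320,290), just ahead of the throat (about row 335), with the worm at (232,402). It is a good fit, so I'll lower the last millimetre, release, and lift.

drive_tool(deltas="15 0 0 -1 0; 15 0 0 -1 0; 50 0 0 -1 0; 50 0 0 -1 0; 50 0 0 -1 0; 50 0 0 20 0; 0 0 0 60 0; 0 0 0 100 0; 0 -40 12 130 0; 0 -60 17 140 0; 0 -60 17 140 0; 0 -60 17 140 0")

```text
time_s: 9.25
position: [0.4059, 0.2793, 0.1606]
tcp_rot: [[-0.959, 0.282, 0.002], [0.282, 0.959, 0.001], [-0.002, 0.001, -1.0]]
force: [0.1, 0.2, -0.3]
opening: 0.11
grasp_force: 0.0
```

Run:
```python
from h import *
st()
m=imaging.camera_model("wrist");p=imaging.capture("wrist")
np.savez("w3",p=p,**m)
nutmeas(p,m)
t=top(p,m,.03,.46,.60,.16,.30,3400)
print(proj(m,[.5475,.2325,.033]))
c=cv2.resize(p,None,fx=.5,fy=.5);t2=np.zeros((476,320,3),np.uint8);t2[:200]=c
cv2.imwrite("pics/wr3.png",np.hstack([t,t2])[:,:,::-1])
```

```text
t 9.25 p [405.9 279.3 160.6] yawy 73.6 F [ 0.1  0.2 -0.3] op 9.6 g 0.0 j6 -52.1
hex centre [0.5427 0.2391] area mm2 231.5 (nominal 679)
corner angle mod60 26.7
mark [0.5567 0.2407] r 0.0141 ang 6.4 2252
[313.76291625 320.4514036 ]Traceback (most recent call last):
  File "<stdin>", line 9, in <module>
    return _nx.concatenate(arrs, 1, dtype=dtype, casting=casting)
           ~~~~~~~~~~~~~~~^^^^^^^^^^^^^^^^^^^^^^^^^^^^^^^^^^^^^^^
ValueError: all the input array dimensions except for the concatenation axis must match exactly, but along dimension 0, the array at index 0 has size 475 and the array at index 1 has size 476
```

drive_tool(deltas="0 45 -15 30 0; 0 90 -30 40 0; 0 135 -43 40 0; 0 161 -52 40 0; 0 161 -52 40 0; 0 161 -52 40 0")

```text
time_s: 9.9
position: [0.5668, 0.2259, 0.1983]
tcp_rot: [[-0.958, 0.285, -0.003], [0.285, 0.958, -0.0], [0.003, -0.001, -1.0]]
force: [-0.8, -0.1, 0.7]
opening: 0.007
grasp_force: 0.0
```

Run:
```python
from h import *
st()
m=imaging.camera_model("wrist");p=imaging.capture("wrist")
np.savez("w3",p=p,**m)
nutmeas(p,m)
t=top(p,m,.029,.46,.60,.16,.30,3400)
cv2.imwrite("pics/wr3.png",t[:,:,::-1])
```

```text
t 9.9 p [566.8 225.9 198.3] yawy 73.42 F [-0.8 -0.1  0.7] op 0.6 g 0.0 j6 -62.2
hex centre [0.5471 0.2324] area mm2 668.921875 (nominal 679)
corner angle mod60 -14.5
mark [0.5563 0.2408] r 0.0124 ang 42.5 3237
```

View pics/wr3.png

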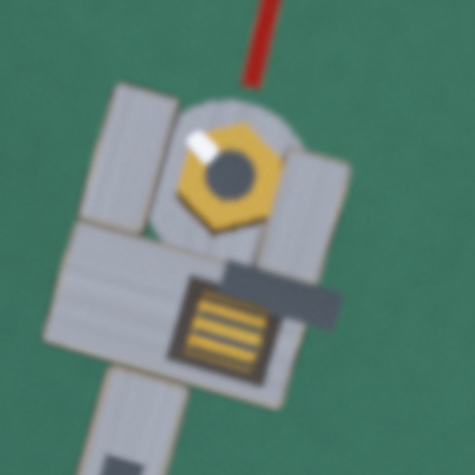

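The nut at (230,177) lies between the fixed jaw (inner tip at (178,98)) and the movable one (inner tip at (290,150)), with a gap of about 35.9 mm. The worm is at (228,328), about (0.503, 0.233) in world, and the heading is about -15.7°. The worm needs roughly 10 rad, so about 100 mm of stroking. I'll approach the worm.

drive_tool(deltas="0 -35 5 -45 0; 0 -71 9 -90 0; 0 -71 9 -130 0; 0 -71 9 -150 0; 0 -71 9 -157 0; 0 -71 9 -159 0; 0 -71 9 -159 0; 0 -71 9 -159 0")

```text
time_s: 10.75
position: [0.4967, 0.2364, 0.0425]
tcp_rot: [[-0.959, 0.283, 0.003], [0.283, 0.959, 0.001], [-0.003, 0.002, -1.0]]
force: [0.2, 0.2, -0.4]
opening: 0.002
grasp_force: 0.0
```

drive_tool(deltas="0 0 0 -1 0; 0 0 0 -2 0; 0 0 0 -2.5 0; 0 0 0 -2.5 0")

```text
time_s: 11.15
position: [0.4955, 0.236, 0.0387]
tcp_rot: [[-0.959, 0.283, 0.0], [0.283, 0.959, 0.0], [-0.0, 0.0, -1.0]]
force: [-0.3, 0.1, -0.3]
opening: 0.003
grasp_force: 0.0
```

drive_tool(deltas="0 0 0 -1 0; 0 0 0 -1.5 0; 0 0 0 -1.5 0; 0 0 0 -1.5 0")

```text
time_s: 11.55
position: [0.4955, 0.236, 0.0373]
tcp_rot: [[-0.959, 0.283, 0.0], [0.283, 0.959, 0.0], [-0.0, 0.0, -1.0]]
force: [-0.7, -0.3, 4.0]
opening: 0.009
grasp_force: 1.8
```

drive_tool(deltas="0 0 0 -0.5 0; 0 0 0 -0.5 0; 0 3 -0.8 -0.5 0; 0 6 -1.7 -0.5 0; 0 9 -2.5 -0.5 0; 0 12 -3.4 -0.5 0")

```text
time_s: 12.15
position: [0.5055, 0.2327, 0.0371]
tcp_rot: [[-0.959, 0.283, -0.004], [0.283, 0.959, -0.0], [0.004, -0.001, -1.0]]
force: [-4.3, 0.5, 9.5]
opening: 0.007
grasp_force: 4.8
```

drive_tool(deltas="0 3 -0.9 0 0; 0 6 -1.7 0 0; 0 6 -1.7 6 0; 0 -12 3.4 6 0; 0 -12 3.4 2 0; 0 -12 3.4 -0.2 0; 0 -12 3.4 -0.2 0; 0 -8 2.3 -0.2 0; 0 -4 1.1 -0.2 0; 0 0 0 -0.2 0; 0 3 -0.9 -0.2 0; 0 3 -0.9 -0.2 0")

```text
time_s: 13.35
position: [0.5097, 0.2307, 0.037]
tcp_rot: [[-0.959, 0.283, -0.003], [0.283, 0.959, -0.002], [0.002, -0.002, -1.0]]
force: [-3.2, -2.4, 10.7]
opening: 0.009
grasp_force: 5.6
```

drive_tool(deltas="0 3 -0.9 0 0; 0 3 -0.9 10 0; 0 30 -8.5 60 0; 0 55 -15 110 0; 0 62 -15 150 0; 0 62 -15 160 0; 0 62 -15 160 0; 0 62 -15 160 0")

```text
time_s: 14.15
position: [0.5719, 0.2165, 0.1958]
tcp_rot: [[-0.959, 0.283, -0.001], [0.283, 0.959, -0.0], [0.001, -0.0, -1.0]]
force: [0.4, -0.7, -0.1]
opening: 0.007
grasp_force: 0.0
```

```bash
cat >> h.py <<'E'
def edges(p,m,h,org,z=.029):
    "profile across the jaws at wrench x=19..23: print y (mm) of strong edges"
    R=np.array([[np.cos(h),-np.sin(h)],[np.sin(h),np.cos(h)]])
    y=np.arange(-.05,.04,.0002); acc=0
    for x in np.arange(.018,.0225,.0005):
        P=np.c_[(np.array(org)+ (R@np.stack([np.full_like(y,x),y])).T),np.full(len(y),z)]
        q=proj(m,P).astype(np.float32)
        acc=acc+cv2.remap(p,q[None,:,0],q[None,:,1],cv2.INTER_CUBIC)[0].astype(float)
    acc/=9; sat=cv2.GaussianBlur((acc[:,0]-acc[:,1])[None],(0,0),3)[0]; lum=cv2.GaussianBlur(acc.mean(1)[None],(0,0),3)[0]
    g=np.gradient(lum); k=[i for i in range(2,len(g)-2) if abs(g[i])==max(abs(g[i-2:i+3])) and abs(g[i])>1.2]
    print("edges y mm:",[(round(y[i]*1000,1),round(g[i],1)) for i in k])
E
python3 - <<'E'
from h import *
d=np.load("w3.npz");m={k:d[k] for k in("fx","fy","cx","cy","T")}
for hh in(-15.7,): edges(d["p"],m,np.radians(hh),(.5447,.2397))
st()
m=imaging.camera_model("wrist");p=imaging.capture("wrist"); np.savez("w4",p=p,**m)
nutmeas(p,m); edges(p,m,np.radians(-15.7),(.5447,.2397))
t=top(p,m,.029,.46,.60,.16,.30,3400); cv2.imwrite("pics/wr4.png",t[:,:,::-1])
E
```

```text
edges y mm: [(np.float64(-23.8), np.float64(2.5)), (np.float64(12.0), np.float64(-3.4)), (np.float64(15.0), np.float64(4.3)), (np.float64(33.4), np.float64(-5.5))]
t 14.15 p [571.9 216.5 195.8] yawy 73.53 F [ 0.4 -0.7 -0.1] op 0.6 g 0.0 j6 -63.3
hex centre [0.5471 0.2325] area mm2 670.71875 (nominal 679)
corner angle mod60 -15.0
mark [0.5563 0.2408] r 0.0124 ang 42.2 3195
edges y mm: [(np.float64(-24.0), np.float64(2.7)), (np.float64(9.0), np.float64(-3.8)), (np.float64(11.8), np.float64(3.7)), (np.float64(30.0), np.float64(-5.3))]
```

```bash
cat >> h.py <<'E'
def worm(p,m,z=.035,N=(.547,.2325)):
    S=4000;x0,x1,y0,y1=N[0]-.1,N[0]+.08,N[1]-.09,N[1]+.09
    t=top(p,m,z,x0,x1,y0,y1,S).astype(int)
    rr,cc=np.mgrid[:t.shape[0],:t.shape[1]];X=x1-rr/S;Y=y1-cc/S
    k=((t[...,0]-t[...,2])>50)&(t[...,0]>120)&(np.hypot(X-N[0],Y-N[1])>.024)&(np.hypot(X-N[0],Y-N[1])<.065)&(t[...,1]>80)
    k=cv2.morphologyEx(k.astype(np.uint8),cv2.MORPH_CLOSE,np.ones((25,25)))
    n,l,s,c=cv2.connectedComponentsWithStats(k); i=1+np.argmax(s[1:,4])
    pts=np.argwhere(l==i)[:,::-1].astype(np.float32); r=cv2.minAreaRect(pts)
    print("worm",(x1-r[0][1]/S).__round__(4),(y1-r[0][0]/S).__round__(4),"size mm",np.round(np.array(r[1])/S*1000,1),"ang",round(r[2],1))
def handle(p,m,N,h,z=.027):
    "handle edges at wrench x=-75 and -120 along nut frame heading h"
    R=np.array([[np.cos(h),-np.sin(h)],[np.sin(h),np.cos(h)]]); y=np.arange(-.03,.03,.0002); out=[]
    for xm in(-.07,-.085,-.1,-.115,-.13):
        P=np.c_[(np.array(N)+(R@np.stack([np.full_like(y,xm),y])).T),np.full(len(y),z)]
        q=proj(m,P).astype(np.float32); a=cv2.remap(p,q[None,:,0],q[None,:,1],cv2.INTER_CUBIC)[0].astype(float)
        gray=(a.max(1)-a.min(1)<38); i=np.flatnonzero(gray); out.append((xm,round(y[i].min()*1e3,1),round(y[i].max()*1e3,1)) if len(i) else (xm,None))
    c=np.array([[o[0],(o[1]+o[2])/2e3] for o in out if o[1] is not None and 20<o[2]-o[1]<30]); print(out)
    if len(c)>1: f=np.polyfit(c[:,0],c[:,1],1); print("wrench heading",(np.degrees(h)+np.degrees(np.arctan(f[0]))).round(2),"axis y at nut mm",(f[1]*1e3).round(2))
E
python3 - <<'E'
from h import *
for f in("w3","w4"):
    d=np.load(f+".npz");m={k:d[k] for k in("fx","fy","cx","cy","T")}
    worm(d["p"],m); handle(d["p"],m,(.5471,.2325),np.radians(-15.7))
E
```

```text
worm 0.5021 0.2337 size mm [21.  15.2] ang 16.7
[(-0.07, np.float64(-6.4), np.float64(20.8)), (-0.085, np.float64(-6.2), np.float64(21.0)), (-0.1, np.float64(-6.2), np.float64(21.0)), (-0.115, np.float64(-30.0), np.float64(21.4)), (-0.13, np.float64(-4.8), np.float64(20.4))]
wrench heading -16.25 axis y at nut mm 6.53
worm 0.502 0.2322 size mm [21.3 17.3] ang 19.1
[(-0.07, np.float64(-7.0), np.float64(20.2)), (-0.085, np.float64(-6.4), np.float64(20.8)), (-0.1, np.float64(-5.6), np.float64(21.6)), (-0.115, np.float64(-30.0), np.float64(22.4)), (-0.13, np.float64(-3.2), np.float64(21.6))]
wrench heading -18.21 axis y at nut mm 3.53
```

drive_tool(deltas="0 -40 8 -50 0; 0 -77 18.5 -100 0; 0 -77 18.5 -140 0; 0 -77 18.5 -154 0; 0 -77 18.5 -158 0; 0 -77 18.5 -160 0; 0 -77 18.5 -160.2 0; 0 -73 17.3 -160.2 0; 0 -69 16.1 -160.2 0; 0 -65 15 -160.2 0; 0 -61 13.8 -160.2 0; 0 -59 13.2 -160.2 0")

```text
time_s: 15.4
position: [0.5036, 0.2292, 0.0368]
tcp_rot: [[-0.959, 0.281, -0.019], [0.281, 0.96, -0.004], [0.017, -0.009, -1.0]]
force: [-8.8, -7.4, 23.8]
opening: 0.005
grasp_force: 11.5
```

drive_tool(deltas="0 0 0 6 0; 0 -18 5.3 6 0; 0 -18 5.3 3 0; 0 -18 5.3 0 0; 0 -18 5.3 0 0; 0 -14 4.1 0 0; 0 -10 2.9 0 0; 0 -6 1.7 0 0; 0 -2 0.6 0 0; 0 0 0 0 0; 0 0 0 0 0")

```text
time_s: 16.5
position: [0.5125, 0.2289, 0.037]
tcp_rot: [[-0.959, 0.283, -0.003], [0.283, 0.959, -0.002], [0.003, -0.002, -1.0]]
force: [-5.2, -2.6, 14.1]
opening: 0.005
grasp_force: 7.1
```

drive_tool(deltas="0 0 0 6 0; 0 -18 5.3 6 0; 0 -18 5.3 3 0; 0 -18 5.3 0 0; 0 -18 5.3 0 0; 0 -14 4.1 0 0; 0 -10 2.9 0 0; 0 -6 1.7 0 0; 0 -2 0.6 0 0; 0 0 0 0 0; 0 0 0 0 0")

```text
time_s: 17.6
position: [0.5126, 0.2293, 0.037]
tcp_rot: [[-0.959, 0.284, -0.003], [0.284, 0.959, -0.001], [0.003, -0.002, -1.0]]
force: [-5.2, -0.6, 13.5]
opening: 0.004
grasp_force: 6.9
```

drive_tool(deltas="0 3 -0.9 10 0; 0 30 -8.5 60 0; 0 55 -15 110 0; 0 60 -14 150 0; 0 60 -14 160 0; 0 60 -14 160 0; 0 60 -14 160 0")

```text
time_s: 18.3
position: [0.5726, 0.2156, 0.1949]
tcp_rot: [[-0.959, 0.283, -0.002], [0.283, 0.959, -0.0], [0.002, -0.001, -1.0]]
force: [-0.6, 0.2, -0.6]
opening: 0.006
grasp_force: 0.0
```

Run:
```python
from h import *
st()
m=imaging.camera_model("wrist");p=imaging.capture("wrist"); np.savez("w5",p=p,**m)
nutmeas(p,m); edges(p,m,np.radians(-17),(.5447,.2397)); worm(p,m); handle(p,m,(.5471,.2325),np.radians(-17))
```

```text
t 18.3 p [572.6 215.6 194.9] yawy 73.53 F [-0.6  0.2 -0.6] op 0.6 g 0.0 j6 -63.3
hex centre [0.5472 0.2326] area mm2 679.5078125 (nominal 679)
corner angle mod60 -15.3
mark [0.5563 0.2408] r 0.0123 ang 42.1 3128
edges y mm: [(np.float64(-40.0), np.float64(5.0)), (np.float64(-21.2), np.float64(-2.0)), (np.float64(-18.8), np.float64(2.3)), (np.float64(6.6), np.float64(-3.4)), (np.float64(9.2), np.float64(3.2)), (np.float64(27.4), np.float64(-5.2))]
worm 0.5073 0.2272 size mm [20.9 17.4] ang 19.0
[(-0.07, np.float64(-11.8), np.float64(15.6)), (-0.085, np.float64(-11.2), np.float64(16.0)), (-0.1, np.float64(-11.2), np.float64(16.2)), (-0.115, np.float64(-22.8), np.float64(16.4)), (-0.13, np.float64(-9.4), np.float64(15.6))]
wrench heading -18.08 axis y at nut mm 0.66
```

drive_tool(deltas="0 -40 6 -50 0; 0 -71.5 13 -100 0; 0 -71.5 13 -140 0; 0 -71.5 13 -154 0; 0 -71.5 13 -158 0; 0 -71.5 13 -160 0; 0 -71.5 13 -160 0; 0 -67.5 11.8 -160 0; 0 -63.5 10.6 -160 0; 0 -60 9.5 -160 0; 0 -57 8.6 -160 0; 0 -57 8.6 -160 0")

```text
time_s: 19.55
position: [0.5086, 0.2236, 0.0367]
tcp_rot: [[-0.959, 0.282, -0.015], [0.282, 0.959, -0.003], [0.014, -0.008, -1.0]]
force: [-11.7, -2.2, 27.0]
opening: 0.007
grasp_force: 13.3
```

drive_tool(deltas="0 2 -0.6 0 0; 0 2 -0.6 6 0; 0 -15 4.5 6 0; 0 -15 4.5 3 0; 0 -15 4.5 0 0; 0 -15 4.5 0 0; 0 -11 3.3 0 0; 0 -7 2.1 0 0; 0 -3 0.9 0 0; 0 0 0 0 0; 0 0 0 0 0")

```text
time_s: 20.65
position: [0.5114, 0.2244, 0.0367]
tcp_rot: [[-0.959, 0.284, -0.011], [0.284, 0.959, -0.001], [0.011, -0.004, -1.0]]
force: [-10.1, 1.7, 22.7]
opening: 0.006
grasp_force: 11.2
```

drive_tool(deltas="0 3 -0.9 10 0; 0 30 -7 60 0; 0 55 -9 110 0; 0 58 -9 150 0; 0 58 -9 160 0; 0 58 -9 160 0; 0 58 -9 160 0")

```text
time_s: 21.35
position: [0.5732, 0.2151, 0.1942]
tcp_rot: [[-0.959, 0.283, -0.003], [0.283, 0.959, -0.001], [0.003, -0.002, -1.0]]
force: [-0.5, 0.8, -1.1]
opening: 0.006
grasp_force: 0.0
```

Run:
```python
from h import *
st()
m=imaging.camera_model("wrist");p=imaging.capture("wrist"); np.savez("w6",p=p,**m)
nutmeas(p,m); edges(p,m,np.radians(-17),(.5447,.2397)); worm(p,m); handle(p,m,(.5471,.2325),np.radians(-17))
t=top(p,m,.029,.46,.60,.16,.30,3400); cv2.imwrite("pics/wr6.png",t[:,:,::-1])
```

```text
t 21.35 p [573.2 215.1 194.2] yawy 73.54 F [-0.5  0.8 -1.1] op 0.5 g 0.0 j6 -63.4
hex centre [0.5472 0.2326] area mm2 675.890625 (nominal 679)
corner angle mod60 -15.7
mark [0.5563 0.2408] r 0.0123 ang 42.1 3132
edges y mm: [(np.float64(-39.4), np.float64(5.0)), (np.float64(-21.6), np.float64(-1.6)), (np.float64(-19.2), np.float64(1.9)), (np.float64(6.4), np.float64(-3.6)), (np.float64(8.8), np.float64(3.4)), (np.float64(27.6), np.float64(-5.4))]
worm 0.5074 0.2269 size mm [21.  17.4] ang 18.4
[(-0.07, np.float64(-12.2), np.float64(15.2)), (-0.085, np.float64(-11.6), np.float64(15.4)), (-0.1, np.float64(-11.6), np.float64(15.8)), (-0.115, np.float64(-22.6), np.float64(15.8)), (-0.13, np.float64(-10.0), np.float64(15.2))]
wrench heading -18.01 axis y at nut mm 0.32
```

View pics/wr6.png

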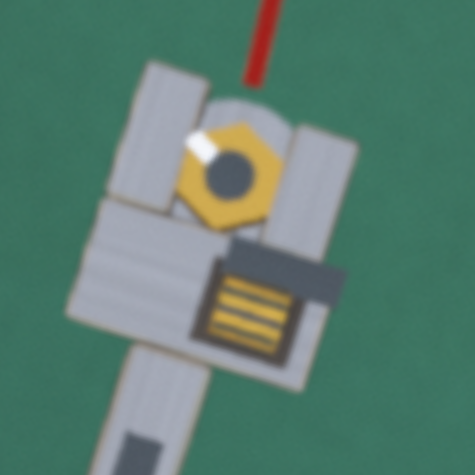

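The jaws are snug on the nut: fixed jaw inner edge runs (208,80)-(172,212), movable (295,125)-(262,240), nut at (230,177). The worm stalls at over 10 N along the rim, and the mark is still at 42°. Now I'll straddle the handle 130 mm out from the nut.

drive_tool(deltas="40 -45 17 0 -0.027; 40 -90 34 -20 -0.027; 40 -135 52 -60 -0.027; 40 -149.5 58 -100 -0.027; 40 -149.5 58 -140 -0.027; 40 -149.5 58 -160 -0.027; 40 -149.5 58 -170 -0.027; 40 -149.5 58 -172 -0.027; 29 -149.5 58 -172 -0.027; 29 -149.5 58 -172 -0.027; 29 -149.5 58 -172 -0.027")

```text
time_s: 22.5
position: [0.4257, 0.2736, 0.0252]
tcp_rot: [[-0.951, 0.309, 0.002], [0.309, 0.951, 0.001], [-0.002, 0.001, -1.0]]
force: [0.4, -2.3, 0.1]
opening: 0.346
grasp_force: 0.9
```

Run:
```python
from h import *
s=st()
N=np.array([.5472,.2326]); v=(s["position"][:2]-N)*1000; r=np.hypot(*v); a=np.arctan2(v[1],v[0]); print("r",r,"ang",np.degrees(a))
for k in np.arange(.08,.97,.08): print("%.2f  %.1f %.1f"%(-k,*(r*np.array([np.cos(a-k)-np.cos(a),np.sin(a-k)-np.sin(a)]))))
```

```text
t 22.5 p [425.7 273.6  25.2] yawy 71.99 F [ 0.4 -2.3  0.1] op 30.1 g 0.9 j6 -51.9
r 128.22825918103644 ang 161.36205780476007
-0.08  3.7 9.6
-0.16  8.1 18.8
-0.24  13.2 27.7
-0.32  19.1 36.1
-0.40  25.5 44.1
-0.48  32.7 51.5
-0.56  40.3 58.3
-0.64  48.5 64.5
-0.72  57.2 69.9
-0.80  66.2 74.7
-0.88  75.7 78.8
-0.96  85.4 82.1
```

drive_tool(deltas="29 0 0 -4 0; 29 0 0 -4 0; 29 3.7 9.6 -4 -0.08; 29 8.1 18.8 -4 -0.16; 29 13.2 27.7 -4 -0.24; 29 19.1 36.1 -4 -0.32; 29 25.5 44.1 -4 -0.40; 29 32.7 51.5 -4 -0.48; 29 40.3 58.3 -4 -0.56; 29 48.5 64.5 -4 -0.64; 29 57.2 69.9 -4 -0.72; 29 57.2 69.9 -4 -0.72")

```text
time_s: 23.7
position: [0.4816, 0.3434, 0.02]
tcp_rot: [[-0.511, 0.86, -0.002], [0.86, 0.511, -0.0], [0.001, -0.002, -1.0]]
force: [-0.6, -0.4, 1.4]
opening: 0.335
grasp_force: 0.7
```

Run:
```python
from h import *
s=st()
N=np.array([.5472,.2326]); v=(s["position"][:2]-N)*1000; r=np.hypot(*v); print("r",r,"ang",np.degrees(np.arctan2(v[1],v[0])))
m=imaging.camera_model("side");p=imaging.capture("side");nutmeas(p,m)
m=imaging.camera_model("wrist");p=imaging.capture("wrist"); print(proj(m,[.5472,.2326,.033])); nutmeas(p,m)
```

```text
t 23.7 p [481.6 343.4  20. ] yawy 30.72 F [-0.6 -0.4  1.4] op 29.1 g 0.7 j6 -6.1
r 128.80059787804754 ang 120.64089182844026Traceback (most recent call last):
  File "<stdin>", line 4, in <module>
  File "h.py", line 26, in nutmeas
    h=max(cv2.findContours(u,cv2.RETR_EXTERNAL,cv2.CHAIN_APPROX_NONE)[0],key=cv2.contourArea)
ValueError: max() iterable argument is empty
```

drive_tool(deltas="29 5.1 2.8 0 -0.045; 29 10.2 5.4 0 -0.09; 29 15.5 7.8 0 -0.135; 29 20.9 10 0 -0.18; 29 20.9 10 0 -0.18; 42 20.9 10 0 -0.18; 42 20.9 10 0 -0.18; 42 20.9 10 40 -0.18; 42 25 -5 90 -0.18; 42 40 -50 140 -0.18; 42 55 -95 180 -0.18; 42 70 -128 180 -0.18")

```text
time_s: 24.95
position: [0.5493, 0.2286, 0.1991]
tcp_rot: [[-0.352, 0.936, 0.008], [0.936, 0.352, 0.002], [-0.001, 0.009, -1.0]]
force: [1.3, 0.0, -0.4]
opening: 0.483
grasp_force: 0.0
```

drive_tool(deltas="42 5 -10 0 0; 42 5 -10 0 0; 42 5 -10 0 0")

```text
time_s: 25.25
position: [0.5513, 0.2187, 0.1944]
tcp_rot: [[-0.349, 0.937, -0.001], [0.937, 0.349, 0.001], [0.001, -0.001, -1.0]]
force: [-0.6, 0.1, -0.6]
opening: 0.483
grasp_force: 0.0
```

Run:
```python
from h import *
s=st()
m=imaging.camera_model("wrist");p=imaging.capture("wrist"); np.savez("w7",p=p,**m); print(proj(m,[.5472,.2326,.033]))
redline(p,m); nutmeas(p,m); worm(p,m); handle(p,m,(.5472,.2326),np.radians(-70))
```

```text
t 25.25 p [551.3 218.7 194.4] yawy 20.42 F [-0.6  0.1 -0.6] op 42.0 g 0.0 j6 -9.6
[319.19188905 172.16609847]
red n 5706 ang -13.4 off nut mm -0.17 range 0.043 0.116
hex centre [0.5473 0.2331] area mm2 678.390625 (nominal 679)
corner angle mod60 -6.1
mark [0.5595 0.2311] r 0.0123 ang -9.4 3486
worm 0.5177 0.2606 size mm [21.2 17.6] ang 70.0
[(-0.07, np.float64(-14.4), np.float64(13.0)), (-0.085, np.float64(-14.6), np.float64(12.6)), (-0.1, np.float64(-15.0), np.float64(12.4)), (-0.115, np.float64(-15.2), np.float64(12.0)), (-0.13, np.float64(-30.0), np.float64(15.2))]
wrench heading -68.85 axis y at nut mm 0.7
```

drive_tool(deltas="42 -16 45 0 0; 42 -33 90 0 0; 42 -49 134 -20 0; 42 -49 134 -60 0; 42 -49 134 -110 0; 42 -49 134 -150 0; 42 -49 134 -168 0; 42 -49 134 -175 0; 29 -49 134 -175 0; 29 -49 134 -175 0; 29 -49 134 -175 0; 29 -49 134 -175 0")

```text
time_s: 26.5
position: [0.5022, 0.3524, 0.0213]
tcp_rot: [[-0.349, 0.937, -0.001], [0.937, 0.349, 0.0], [0.001, -0.001, -1.0]]
force: [-3.0, 1.4, 0.9]
opening: 0.342
grasp_force: 1.4
```

Run:
```python
from h import *
s=st(); N=np.array([547.2,232.6]); v=s["position"][:2]*1000-N; r=np.hypot(*v); print(r,np.degrees(np.arctan2(v[1],v[0])))
for b in(108,107,106.65,105.85): print(b,N+r*np.array([np.cos(np.radians(b)),np.sin(np.radians(b))])-s["position"][:2]*1000)
```

```text
t 26.5 p [502.2 352.4  21.3] yawy 20.41 F [-3.   1.4  0.9] op 29.8 g 1.4 j6 4.2
127.93207958746927 110.58776788436174
108 [5.45308008 1.90898803]
107 [7.5825466  2.58040625]
106.65 [8.33058491 2.80660852]
105.85 [10.04547809  3.3064543 ]
```

drive_tool(deltas="29 3.5 1.3 0 -0.025; 29 7 2.4 0 -0.05; 29 9.8 3.2 0 -0.075; 29 9.8 3.2 0 -0.075; 29 9.8 3.2 0 -0.075; 42 9.8 3.2 0 -0.075; 42 9.8 3.2 0 -0.075; 42 9.8 3.2 40 -0.075; 42 14 -10 90 -0.075; 42 28 -52 140 -0.075; 42 42 -96 174 -0.075; 42 52 -134 174 -0.075")

```text
time_s: 27.7
position: [0.5561, 0.2286, 0.1959]
tcp_rot: [[-0.28, 0.96, 0.011], [0.96, 0.28, 0.002], [-0.001, 0.012, -1.0]]
force: [0.9, 0.2, 0.1]
opening: 0.481
grasp_force: 0.0
```

drive_tool(deltas="42 0 0 0 0; 42 0 0 0 0; 42 0 0 0 0")

```text
time_s: 28.0
position: [0.5519, 0.2289, 0.1908]
tcp_rot: [[-0.278, 0.961, -0.0], [0.961, 0.278, 0.0], [0.0, -0.0, -1.0]]
force: [0.5, 0.9, -1.3]
opening: 0.485
grasp_force: 0.0
```

```bash
cat >> h.py <<'E'
def fine(p,m,N=(.5472,.2328)):
    # hexagon template fit (centre, angle) on the brass/white mask boundary
    redline(p,m); C=nutmeas(p,m)
E
python3 - <<'E'
from h import *
s=st()
m=imaging.camera_model("wrist");p=imaging.capture("wrist"); np.savez("w8",p=p,**m)
redline(p,m); nutmeas(p,m); worm(p,m); handle(p,m,(.5472,.2326),np.radians(-73))
t=top(p,m,.033,.47,.61,.16,.30,3400); cv2.imwrite("pics/wr8.png",t[:,:,::-1])
E
```

```text
t 28.0 p [551.9 228.9 190.8] yawy 16.13 F [ 0.5  0.9 -1.3] op 42.2 g 0.0 j6 -4.3
red n 5924 ang -13.34 off nut mm -0.05 range 0.04 0.116
hex centre [0.5473 0.2331] area mm2 675.828125 (nominal 679)
corner angle mod60 -10.9
mark [0.5594 0.2301] r 0.0124 ang -13.7 3419
worm 0.5198 0.2628 size mm [21.  17.8] ang 73.9
[(-0.07, np.float64(-12.6), np.float64(14.4)), (-0.085, np.float64(-12.8), np.float64(14.4)), (-0.1, np.float64(-12.6), np.float64(14.6)), (-0.115, np.float64(-12.4), np.float64(14.6)), (-0.13, np.float64(-30.0), np.float64(13.8))]
wrench heading -73.31 axis y at nut mm 0.46
```

View pics/wr8.png

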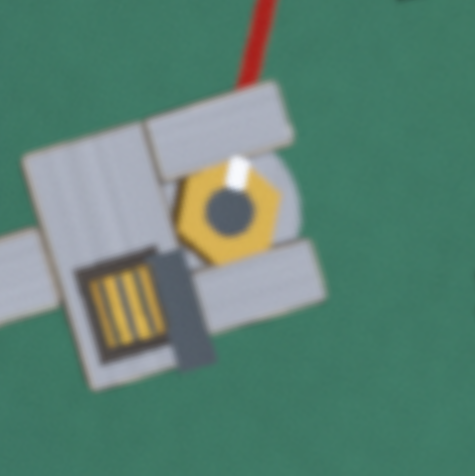

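The white mark at (238,172), seen from the nut centre (230,212), lines up with the red line above it: mark at -13.7°, line at -13.3°, wrench heading at -73.3°. The jaws are still snug on the nut and the hand is clear, so I'll hand in.

```bash
python3 -c "
from rig import bot
print(bot.hand_in())"
```

```text
the job is handed in; nothing more can be done
None
```

The job is handed in at 28 s of the 72 s limit: the wrench lies flat on the bed with its jaws snug on the nut, and the white mark measured within about 1° of the red line. I didn't re-photograph the bystanders at the end, though every move was planned clear of them.

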